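# Lock the heel guard under the leaf spring of the shoe stand

### The job

Lock the blue heel guard into the white shoe stand for cleaning: with closed fingertips first press the guard down hard on its sprung plate, before it meets the steel leaf spring, and, still pressing, slide it under that spring until it is fully home against the end stops, then take the fingers away so that the spring holds it. The guard is only pressed and pushed, never lifted out; do not touch the leaf spring, and leave the other things standing where they are.

Things in the scene. Friction and masses are not known exactly. Their poses are not given: they have to be found in the camera images.
- stand: White shoe stand fixed to the sill, 260 x 92 mm, at most 44 mm high: an open channel. Origin on the sill surface. +x = the way the guard slides home, z up. Channel centred on y = 0 between guide walls 68 mm apart, tops 36 mm up. In its frame the leaf spring covers x 53 to 135 mm, two end stops have their faces at x = 95 mm, and the sprung plate spans x -102 to 94 mm, its top 26 mm up at rest.
- bed (a joint): Grey sprung plate under the guard: how far it is pressed down, m, 0 at rest to 0.010 at its hard bottom. Pressing it through the guard takes about 9 N to begin, 14 N at 6 mm, 17 N at 10 mm; it springs back. It moves straight down and stays level. Friction on it is low (about 0.25).
- leaf: Steel leaf spring, 38 mm wide; origin on its hinge pin (stand x 135, z 35 mm). Its near end is a blunt lip 12 mm tall, leaning 26 deg away. Behind it the underside dips to 22 mm above the sill at stand x 78 mm, so the guard bends it up (4 N, plus 1.5 N per mm). Unpressed, the guard's nose is 6 mm too high and catches on it; pressed over 6 mm down it passes. Not to be touched.
- lip (a point): Middle of the lower edge of the leaf spring's lip, at x = 53 mm, z = 28 mm in the stand's frame; axes as the stand's.
- stop (a point): Point midway between the two end stops, on their faces (stand x = 95 mm), 34 mm above the sill; axes as the stand's. The guard's front edge rests on the stops when fully home; its origin is then at stand x = 45 mm.
- guard: Blue plastic heel guard, 70 g, loose on the sprung plate: plate 100 (x) x 64 x 8 mm; origin at the centre of its underside (26 mm above the sill at rest). +x is its nose, towards the leaf spring; front 55 mm flat, front face undercut by 4 mm. A rib 5 mm thick, 6 mm high crosses it at x -10 to -5 mm; behind that a wall 4 mm thick, 14 mm high rounds the heel. Starts at stand x -48 to -30 mm.
- well (a point): Middle of the floor of the guard's finger well, on the plate's top at guard x -28, y 0, z 8 mm; axes as the guard's. The well is 36 mm long (x -46 mm to the rib face at -10), 56 mm wide, open above, its rear corners cut off at 45 degrees; fingertips press here and push on the rib in front.
- jar: Clear glass jar with red twist cap, 64 mm across, 95 mm tall, beside the stand; origin at the centre of its underside. Leave alone.
- brush: Suede brush lying bristles down beside the stand, 140 x 45 x 38 mm, wooden back, brass-coloured bristles; origin at the centre of its underside. Leave alone.
- tin: Red round polish tin, 76 mm across, 26 mm high; origin under its centre. Leave alone.
- mug: Blue mug, 76 mm across, 85 mm tall; origin under its centre. Leave alone.
- heel: Black rubber shoe heel, about 73 x 56 x 22 mm; origin at its underside near the middle. Leave alone.
- cork_block: Round cork block, 56 mm across, 40 mm high; origin under its centre. Leave alone.

How it is judged:
On the way, in this order (a step that is already met when the one before it is completed fails the run):
1. the fingers press the guard down by more than 5.5 mm before its nose is under the leaf spring (value of joint bed above 0.0055 m and contact force between the fingers and guard above 5 N and x of guard in the frame of stand below 0.0085 m), for 0.15 s.
2. with the fingers still on it, the guard's nose has slid at least 15 mm under the leaf spring (x of guard in the frame of stand above 0.02 m and z of guard in the frame of stand below 0.023 m and contact force between the fingers and guard above 2 N), for 0.02 s.
At the end, for the whole second after the job is handed in: The guard lies at rest in the channel within 5 mm of the end stops, level within 0.1 rad, held down by the leaf spring (more than 3 N on it) with the sprung plate still pressed by more than 3 mm, and the robot is clear of everything (x of guard in the frame of stand between 0.04 and 0.048 m and z of guard in the frame of stand between 0.013 and 0.023 m and y of guard in the frame of stand between -0.005 and 0.005 m and angle between guard's own z axis and vertical below 0.1 rad and contact force between leaf and guard above 3 N and value of joint bed above 0.003 m and linear speed of guard below 0.01 m/s); the robot touches nothing.
It fails at once if the guard is lifted more than 10 mm off its resting height or tipped by more than 0.35 rad (z of guard in the frame of stand above 0.036 m or angle between guard's own z axis and vertical above 0.35 rad).
It fails at once if the robot touches the leaf spring with more than 3 N (contact force between any of the fingers, the arm and leaf above 3 N).
It fails at once if the jar, brush, tin, mug, rubber heel or cork block is moved by more than 15 mm or tipped (distance of any of jar, brush, tin, mug, heel, cork_block from where it was at the start of the episode above 0.015 m or angle between any of jar, brush, tin, mug, heel, cork_block's own z axis and vertical above 0.35 rad).
It also fails if it takes over 48 s, if anything falls off the work surface, if the arm or the gripper's body presses on something with over 40 N, if the wrist force passes 120 N, or if a joint passes its speed limit or range.

### The arm

A 6-joint arm with a two-finger parallel gripper is mounted at the origin on the work surface. World frame = base frame: x ahead of the robot, y to its left, z up, the work surface at z = 0. Lengths are in m, angles in rad, forces in N, time in s.
With the tool pointing down it reaches from about 0.425 to 0.95 m from the base axis. Payload 3.5 kg.
Tool frame: the origin (TCP) lies on the centre line of the jaws, within the pads' length; the fingertips stand 14 mm ahead of it and the grasp point (between the pads) lies 5 mm behind it; z points along the fingers, y is the line along which they close (so a half turn about z gives the same grasp; the last joint's range is limited). The gripper opens to 85 mm and grips with 20 to 120 N. Pads are 22 mm wide; open, the fingers measure 114 mm over their backs; the gripper's body (76 mm by 85 mm) begins 54 mm behind the grasp point. The pads swing forward as they close: fully open they stand 13 mm farther back than shut.
Start: joints at [-0.15, 0.286, 1.577, -0, 1.279, -0.15], TCP at [0.675, 0, 0.222] pointing down, gripper open.
Joint ranges: [-2.77, 2.77], [-0.9, 2.22], [0.21, 2.48], [-1.53, 4.67], [0.24, 2.81], [-2.84, 2.84]. Speed limits (rad/s): [2.79, 2.79, 3.14, 3.14, 3.14, 3.14].

### API

Orientations are given as a unit quaternion [w, x, y, z].
In Python, from station import bot, viewer, close_job gives the robot as it stands.
- The arm moves only by the shell command python3 -m handwheel 'ROWS'. ROWS is JSON, a list of rows, each a list of 7 numbers: the turn, a rotation vector about the tool's x, y, z in units of 5 degrees (1.0 is 5 degrees), then the shift along the tool's x, y, z in units of 25 mm (1.0 is 25 mm), then the opening, from 0 (shut) to 1 (fully open). A call has 1 to 5 rows; each row is the pose to reach, as a shift and turn from the pose commanded when the call began, along the tool's axes at that moment; what a row does not reach only later rows make up. A row lasts 1/12 s, in which the tool goes at most 41.7 mm and 7.16 degrees, less where a joint would pass 70% of its speed; a pose out of reach is approached as far as the arm can. A call with a gripper value outside its range is refused whole. The fingers move at their own pace and stop on an object; the grip force is fixed at half the most. Time passes only in rows, so rows that repeat a pose let the fingers close. It gives the time, the measured TCP pose, the force, the opening and the grip force at its end, in the units of the state.
- bot.observe(): the state, without advancing time (a new reading comes with each control period).
- viewer.camera(name): name is "scene" or "side" or "wrist"; returns a dict with "image" (384x512x3 uint8, red, green, blue), "K" (3x3 intrinsics, pixels), "view" (4x4, takes a point from world to camera coordinates); the wrist camera has in their place "T_tool_cam" (4x4, takes a point from camera to tool coordinates, whose origin is the TCP and whose axes are the flange's). Camera axes: x right, y down, z forward; pixel columns grow to the right and rows downward; lengths in m; the calibration is good to about 2 mm. A picture is of the moment at which its call begins: read the wrist's pose just before it. There is no depth.
- close_job(): hands the job in; it is judged then, once.
The state is a dict: "clock": time; "q": joint angles; "dq": joint speeds; "effort": joint torques, N m; "eef_pos": TCP position; "eef_rot": TCP orientation; "contact_force": force on the tool from outside, world axes, zero at the start; "ft_torque": the same for the moment, N m; "grip_width": finger opening in m; "finger_force": force on a finger pad.
Only numpy, scipy, OpenCV 4.12 (cv2) and the standard library are available. Lean on these libraries where they do the work, as an engineer would, in place of code of your own. Each camera call takes 0.05 s, during which the arm holds its last target. There are 200 camera calls.

## Working session

There is one attempt and no reset: what is moved stays moved. The work goes in short steps, Python scripts to look and compute and a shell command to move; the robot and the scene stay as the last step left them, time stands still between calls to the robot, and variables do not carry over. Pictures are saved under pics/ and viewed, at most 10 in all, crops included, and the job is handed in when it is done.

```bash
mkdir -p pics; python3 - <<'E'
from station import bot, viewer
import cv2, numpy as np
s=bot.observe();print(s)
for n in("scene","side"):
    c=viewer.camera(n);cv2.imwrite(f"pics/{n}0.png",c["image"][:,:,::-1]);np.savez(f"{n}0.npz",**c);print(n,c["K"].round(1).tolist(),c["view"].round(3).tolist())
c=viewer.camera("wrist");cv2.imwrite("pics/wrist0.png",c["image"][:,:,::-1]);print(c["K"].tolist(),c["T_tool_cam"].round(4).tolist())
E
```

```text
{'clock': 0.0, 'q': array([-1.49976104e-01,  2.87213025e-01,  1.57819407e+00, -4.07381771e-06,
        1.27860569e+00, -1.49983374e-01]), 'dq': array([ 0.0014183 ,  0.00052835, -0.00026774,  0.0011923 , -0.0007292 ,
        0.00117131]), 'effort': array([-1.79628755e-04, -4.05981302e+01, -2.92628127e+01, -1.54224781e-04,
        5.81841552e-03,  3.74769741e-06]), 'eef_pos': array([6.74312392e-01, 1.48608526e-04, 2.21006391e-01]), 'eef_rot': array([-0.00097273,  0.70710328,  0.70710925, -0.00071976]), 'contact_force': array([ 0.64626113, -0.09772976,  0.62062126]), 'ft_torque': array([-0.00069904,  0.01059798, -0.04012454]), 'finger_force': 0.0, 'grip_width': 0.08502100819814018}
scene [[400.1, 0.0, 250.1], [0.0, 400.1, 192.1], [0.0, 0.0, 1.0]] [[0.752, 0.659, 0.024, -0.435], [0.413, -0.442, -0.796, -0.186], [-0.514, 0.609, -0.604, 1.595], [0.0, 0.0, 0.0, 1.0]]
side [[365.7, 0.0, 257.3], [0.0, 365.7, 187.4], [0.0, 0.0, 1.0]] [[-0.979, -0.201, -0.02, 0.565], [-0.097, 0.553, -0.828, 0.092], [0.177, -0.809, -0.561, 0.901], [0.0, 0.0, 0.0, 1.0]]
[[290.73001317123686, 0.0, 257.97508647746906], [0.0, 290.73001317123686, 190.7056292377916], [0.0, 0.0, 1.0]] [[0.0004, -0.9481, -0.3179, 0.0816], [1.0, 0.0001, 0.0009, 0.0011], [-0.0008, -0.3179, 0.9481, -0.1526], [0.0, 0.0, 0.0, 1.0]]
```

View pics/scene0.png

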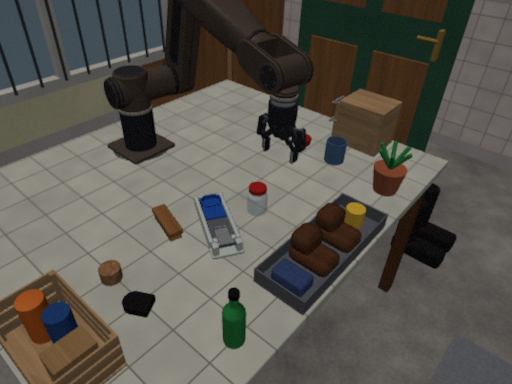

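View pics/wrist0.png

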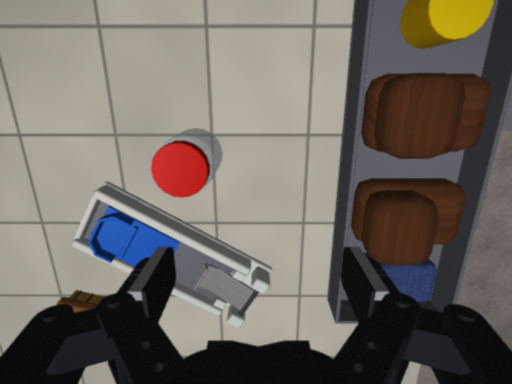

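The scene shows the stand with the blue guard near (215,210), jar at (258,197) and brush at (167,222). In the wrist view, the guard runs from (90,215) to (178,250), the leaf is near (225,285), and the stand's slide direction is right and down, which is world +x, -y.

```bash
cat > h.py <<'E'
import numpy as np, cv2
from station import bot, viewer
from scipy.spatial.transform import Rotation as R
def wrist(name):
    s=bot.observe(); c=viewer.camera("wrist"); cv2.imwrite(name,c["image"][:,:,::-1])
    q=s["eef_rot"]; T=np.eye(4); T[:3,:3]=R.from_quat([q[1],q[2],q[3],q[0]]).as_matrix(); T[:3,3]=s["eef_pos"]
    return c["image"],c["K"],T@c["T_tool_cam"]
def cast(K,C,uv,z):
    uv=np.atleast_2d(uv).astype(float); d=np.c_[uv,np.ones(len(uv))]@np.linalg.inv(K).T@C[:3,:3].T
    return C[:3,3]+d*((z-C[2,3])/d[:,2])[:,None]
def ext(c): return np.linalg.inv(c["view"])
def blue(im,roi):
    h=cv2.cvtColor(im,cv2.COLOR_RGB2HSV); m=cv2.inRange(h,(105,150,60),(130,255,255)); k=np.zeros_like(m); x0,y0,x1,y1=roi; k[y0:y1,x0:x1]=m[y0:y1,x0:x1]
    return k
E
python3 - <<'E'
from h import *
im,K,C=wrist("pics/w1.png")
np.savez("w1.npz",im=im,K=K,C=C)
m=blue(im,(60,180,200,290)); p=np.argwhere(m)[:,::-1]
r=cv2.minAreaRect(cast(K,C,p,0.036)[:,:2].astype(np.float32)*1000); print("guard wrist",r)
print(C.round(3).tolist())
for n,(u,v) in dict(tl=(105,183),tr=(270,268),bl=(75,243),br=(236,325)).items(): print(n,cast(K,C,(u,v),.04).round(3))
cv2.imwrite("pics/w1c.png",cv2.resize(im[170:340,60:290,::-1],None,fx=3.4,fy=3.4,interpolation=2))
E
```

```text
guard wrist ((509.858154296875, -107.51535034179688), (74.62883758544922, 102.3882827758789), 59.00883865356445)
[[1.0, 0.001, -0.001, 0.676], [0.0, -0.948, -0.318, 0.082], [-0.001, 0.318, -0.948, 0.374], [0.0, 0.0, 0.0, 1.0]]
tl [[ 0.492 -0.021  0.04 ]]
tr [[ 0.692 -0.139  0.04 ]]
bl [[ 0.44  -0.102  0.04 ]]
br [[ 0.644 -0.233  0.04 ]]
```

View pics/w1c.png

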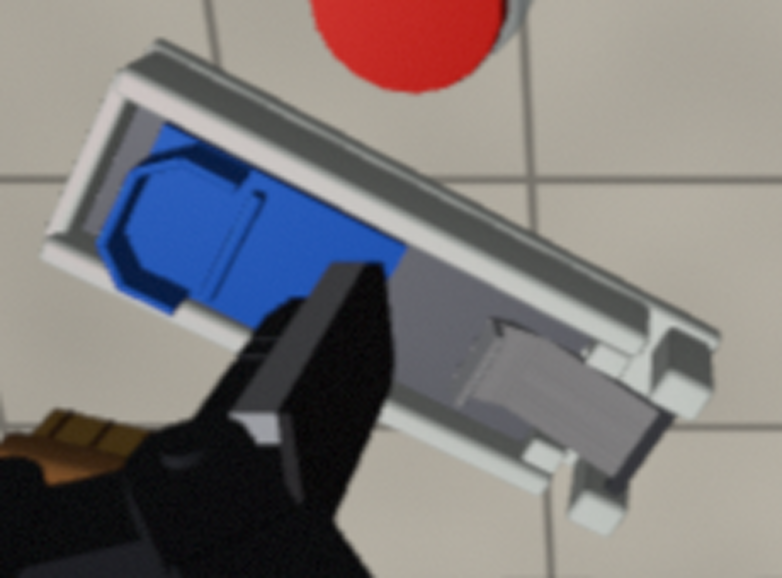

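The crop shows guard, rib (262,195)-(208,300), nose corner (405,245), and the leaf lip at about (500,325)-(460,400), with a clear view of the finger well.

```bash
python3 - <<'E'
from h import *
d=np.load("w1.npz");K,C=d["K"],d["C"]
f=lambda u,v,z:cast(K,C,(u/3.4+60,v/3.4+170),z)[0]
a,b=f(262,195,.040),f(208,300,.040);n=f(405,245,.034)
w0,w1=f(130,75,.036),f(645,330,.036); l0,l1=f(500,320,.034),f(458,400,.034); e=f(45,240,.036)
jar=cast(K,C,(181,168),.095)[0]
print("rib",a,b,"nose",n,"wall",w0,w1,"lip",l0,l1,"jar",jar,"rear",e)
t=np.arctan2(*(w1-w0)[1::-1]);print("yaw",np.degrees(t)); x=np.array([np.cos(t),np.sin(t)]);y=np.array([-x[1],x[0]])
g=lambda p:((p[:2]-((a+b)/2)[:2])@x*1000-7.5,(p[:2]-((a+b)/2)[:2])@y*1000)
for k,p in dict(a=a,b=b,nose=n,w0=w0,w1=w1,l0=l0,l1=l1,jar=jar,e=e).items(): print(k,np.round(g(p),1))
w=((a+b)/2)[:2]-.0185*x; s=bot.observe();print("well(-26)",w,"radius",np.hypot(*w),"tool delta now /25mm",(w[1]-s["eef_pos"][1])/.025,(w[0]-s["eef_pos"][0])/.025)
E
```

```text
rib [ 0.52253258 -0.07920486  0.04      ] [ 0.49575527 -0.1239277   0.04      ] nose [ 0.57215817 -0.10328504  0.034     ] wall [ 0.47926497 -0.03341542  0.036     ] [ 0.66446509 -0.13978964  0.036     ] lip [ 0.60696415 -0.13657525  0.034     ] [ 0.58772484 -0.17424155  0.034     ] jar [0.59963987 0.01181093 0.095     ] rear [ 0.43507595 -0.10017599  0.036     ]
yaw -29.871959136686502
a [-7.  26.1]
b [ -8.  -26.1]
nose [48.  29.9]
w0 [-67.4  44.2]
w1 [146.2  44.2]
l0 [94.8 18.4]
l1 [ 96.8 -23.9]
jar [ 14.5 143.4]
e [-72.4 -35.7]
well(-26) [ 0.49310182 -0.09235211] radius 0.5016755117541041 tool delta now /25mm -3.697471130522274 -7.258978008591661
```

```bash
python3 -m handwheel '[[0,0,-1.2,-0.75,-1.45,0,0],[0,0,-2.4,-1.5,-2.9,0,0],[0,0,-3.6,-2.25,-4.35,0,0],[0,0,-4.8,-3,-5.8,0,0],[0,0,-6,-3.7,-7.26,0,0]]'
python3 -m handwheel '[[0,0,-1.2,0,0,0.4,0],[0,0,-2.4,0,0,0.8,0],[0,0,-3.6,0,0,1.2,0],[0,0,-4.8,0,0,1.6,0],[0,0,-6,0,0,2,0]]'
python3 -m handwheel '[[0,0,0,0,0,0,0],[0,0,0,0,0,0,0],[0,0,0,0,0,0,0]]'
python3 - <<'E'
from h import *
im,K,C=wrist("pics/w2.png");np.savez("w2.npz",im=im,K=K,C=C)
print(bot.observe())
E
```

```text
clock: 0.62
eef_pos: [0.4917, -0.093, 0.2219]
eef_rot: [-0.0, 0.497, 0.867, -0.0]
contact_force: [-0.6, -0.3, 0.5]
grip_width: 0.0257
finger_force: 0.0
clock: 1.03
eef_pos: [0.4932, -0.0925, 0.172]
eef_rot: [0.0, 0.256, 0.967, -0.0]
contact_force: [0.0, -0.2, -0.0]
grip_width: -0.0003
finger_force: 0.0
clock: 1.28
eef_pos: [0.4938, -0.0925, 0.1729]
eef_rot: [0.0, 0.26, 0.966, -0.0]
contact_force: [0.4, 0.1, -0.4]
grip_width: -0.0002
finger_force: 0.0
{'clock': 1.3333, 'q': array([-3.87511595e-01, -5.15352586e-02,  2.04045748e+00,  4.19415163e-06,
        1.15141441e+00, -1.43299031e+00]), 'dq': array([-5.17229893e-05, -4.58494276e-03, -1.84508899e-03, -1.20620089e-03,
       -1.75010666e-03, -8.19588144e-03]), 'effort': array([-1.11941347e-02, -2.54601109e+01, -2.74848157e+01, -8.10906458e-04,
        6.73300296e-03,  7.57775910e-03]), 'eef_pos': array([ 0.49394433, -0.09262116,  0.17322394]), 'eef_rot': array([ 6.23362292e-04,  2.59649856e-01,  9.65702624e-01, -7.63045496e-05]), 'contact_force': array([ 0.04856322, -0.42635424,  0.12333134]), 'ft_torque': array([0.0219926 , 0.03251734, 0.00602781]), 'finger_force': 0.0, 'grip_width': -0.00022668265415412786}
```

View pics/w2.png

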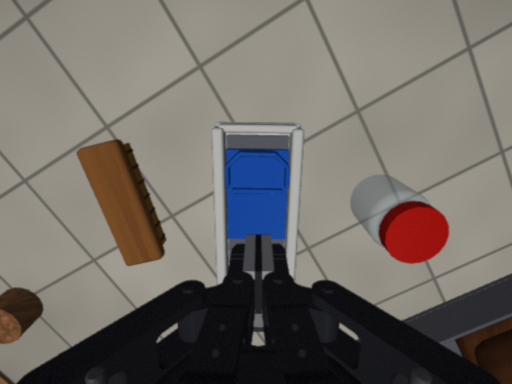

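The wrist view is aligned: guard at columns 226-288, rows 149-239, rib at row ~190, fingers at (258,250). The stand walls are vertical in the picture.

```bash
python3 - <<'E'
from h import *
d=np.load("w2.npz");im,K,C=d["im"],d["K"],d["C"]
m=blue(im,(215,130,300,245));r=np.flatnonzero(m[:,232]);c=[np.flatnonzero(m[k])[[0,-1]] for k in(175,200,225)]
print("rows",r[0],r[-1],"cols",c); g=im[140:245,240].astype(int).sum(1);print([(140+i,v) for i,v in enumerate(g)][35:65])
s=bot.observe();q=s["eef_rot"];Rt=R.from_quat([q[1],q[2],q[3],q[0]]).as_matrix()
tool=lambda p:(Rt.T@(p-s["eef_pos"]))[:2]*1000
for n,uv,z in [("nose",(232,r[-1]+.5),.034),("heel",(257,149),.04),("sideL",(c[2][0],225),.034),("sideR",(c[2][1]+1,225),.034),("rib",(257,188),.040),("rib2",(257,193),.034),("wallL",(225,180),.036),("wallR",(290,180),.036),("wallL2",(229,145),.036),("wallR2",(287,145),.036)]:
    print(n,tool(cast(K,C,uv,z)[0]).round(1))
cv2.imwrite("pics/w2c.png",cv2.resize(im[120:260,190:330,::-1],None,fx=4,fy=4,interpolation=2))
E
```

```text
rows 149 238 cols [array([225, 288]), array([227, 286]), array([227, 284])]
[(175, np.int64(250)), (176, np.int64(245)), (177, np.int64(245)), (178, np.int64(240)), (179, np.int64(245)), (180, np.int64(248)), (181, np.int64(244)), (182, np.int64(243)), (183, np.int64(247)), (184, np.int64(243)), (185, np.int64(247)), (186, np.int64(244)), (187, np.int64(215)), (188, np.int64(157)), (189, np.int64(209)), (190, np.int64(243)), (191, np.int64(247)), (192, np.int64(248)), (193, np.int64(216)), (194, np.int64(234)), (195, np.int64(244)), (196, np.int64(245)), (197, np.int64(242)), (198, np.int64(247)), (199, np.int64(247)), (200, np.int64(247)), (201, np.int64(246)), (202, np.int64(241)), (203, np.int64(245)), (204, np.int64(247))]
nose [-73.4 -28.6]
heel [28.6 -0.4]
sideL [-56.8 -33.6]
sideR [-56.8  30.3]
rib [-12.   -0.5]
rib2 [-19.5  -0.5]
wallL [ -4.5 -33.7]
wallR [-4.5 33.8]
wallL2 [ 31.9 -28.4]
wallR2 [31.9 29.5]
```

View pics/w2c.png

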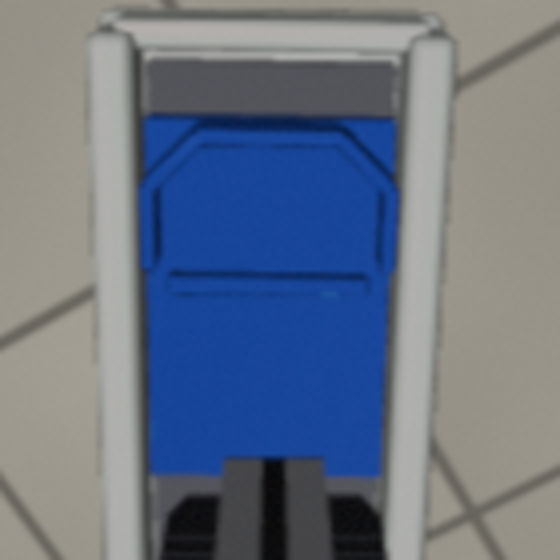

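```bash
python3 -m handwheel '[[0,0,0,0.1,0,1.3,0],[0,0,0,0.1,0,2.6,0],[0,0,0,0.1,0,3.9,0],[0,0,0,0.1,0,4.7,0],[0,0,0,0.1,0,4.7,0]]'
python3 -m handwheel '[[0,0,0,0,0,0.1,0],[0,0,0,0,0,0.2,0],[0,0,0,0,0,0.3,0],[0,0,0,0,0,0.4,0],[0,0,0,0,0,0.4,0]]'
```

```text
clock: 1.75
eef_pos: [0.4881, -0.0899, 0.0508]
eef_rot: [-0.004, 0.259, 0.966, 0.001]
contact_force: [-1.5, -0.3, -0.4]
grip_width: -0.0
finger_force: 0.0
clock: 2.17
eef_pos: [0.4919, -0.0914, 0.0457]
eef_rot: [0.001, 0.259, 0.966, -0.0]
contact_force: [-0.3, 0.4, 0.3]
grip_width: -0.0001
finger_force: 0.0
```

```bash
python3 -m handwheel '[[0,0,0,0,0,0.05,0],[0,0,0,0,0,0.1,0],[0,0,0,0,0,0.15,0],[0,0,0,0,0,0.2,0],[0,0,0,0,0,0.2,0]]'
python3 -m handwheel '[[0,0,0,0,0,0.05,0],[0,0,0,0,0,0.1,0],[0,0,0,0,0,0.1,0],[0,0,0,0,0,0.1,0]]'
```

```text
clock: 2.58
eef_pos: [0.4911, -0.0911, 0.0396]
eef_rot: [-0.0, 0.259, 0.966, 0.0]
contact_force: [1.1, 0.7, -0.8]
grip_width: 0.0001
finger_force: 0.0
clock: 2.92
eef_pos: [0.4912, -0.0912, 0.0373]
eef_rot: [-0.0, 0.259, 0.966, 0.0]
contact_force: [0.2, -0.1, 0.1]
grip_width: -0.0003
finger_force: 0.0
```

```bash
python3 - <<'E'
from h import *
im,K,C=wrist("pics/w3.png");np.savez("w3.npz",im=im,K=K,C=C);c=viewer.camera("scene")["image"]
a=cv2.resize(im[:,:,::-1],(600,450));b=cv2.resize(c[150:270,150:290,::-1],(525,450),interpolation=2)
cv2.imwrite("pics/w3c.png",cv2.resize(np.hstack([a[:,100:500],b[:,:400]]),(800,450)))
E
```

```text
(no output)
```

View pics/w3c.png

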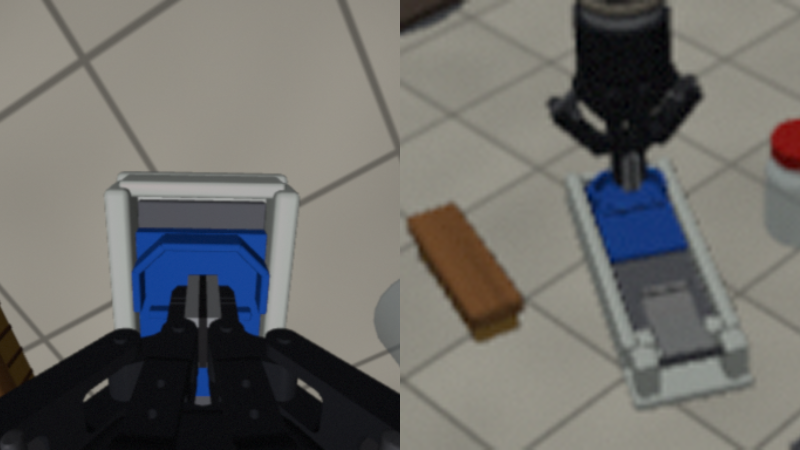

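The left half shows the closed fingers above the well with the rib visible in front at about (160,308). In the right half the tips hang over the well, not clearly touching. There is no force yet, so I continue down.

```bash
python3 -m handwheel '[[0,0,0,0,0,0.05,0],[0,0,0,0,0,0.1,0],[0,0,0,0,0,0.1,0],[0,0,0,0,0,0.1,0]]'
python3 -m handwheel '[[0,0,0,0,0,0.05,0],[0,0,0,0,0,0.1,0],[0,0,0,0,0,0.1,0],[0,0,0,0,0,0.1,0]]'
```

```text
clock: 3.35
eef_pos: [0.4912, -0.0911, 0.0348]
eef_rot: [-0.0, 0.259, 0.966, 0.0]
contact_force: [-0.2, 0.7, -0.1]
grip_width: -0.0001
finger_force: 0.0
clock: 3.68
eef_pos: [0.4912, -0.0912, 0.0323]
eef_rot: [-0.0, 0.259, 0.966, 0.0]
contact_force: [-0.4, -0.2, 0.8]
grip_width: -0.0001
finger_force: 0.0
```

```bash
python3 - <<'E'
from h import *
from scipy.optimize import brentq
for n in("w2","w3"):
    d=np.load(n+".npz");im,K,C=d["im"],d["K"],d["C"]
    m=blue(im,(170,120,340,300)); r0=np.flatnonzero((m>0).sum(1)>40)[0]
    for r in (r0+1,r0+3,r0+6):
        c=np.flatnonzero(m[r])[[0,-1]]; L=lambda z:np.linalg.norm(np.diff(cast(K,C,[(c[0],r+.5),(c[1]+1,r+.5)],z),axis=0))
        print(n,r,c,"width at .034",L(.034),"z for 64mm",brentq(lambda z:L(z)-.064,-.1,.12))
# triangulate rear-left/right plate corners from w2,w3
E
```

```text
w2 150 [226 287] width at .034 0.06268223698184351 z for 64mm 0.027871193106529205
w2 152 [226 288] width at .034 0.06383468296453773 z for 64mm 0.033245005109582046
w2 155 [226 288] width at .034 0.06404783841167772 z for 64mm 0.03421774860646978
w3 196 [203 309] width at .034 0.06094336202843069 z for 64mm 0.026179290849748016
w3 198 [201 311] width at .034 0.06336895287518116 z for 64mm 0.03244720615259622
w3 201 [201 312] width at .034 0.0641642386952065 z for 64mm 0.034399126882948286
```

```bash
python3 - <<'E'
from h import *
o=[]
p=np.r_[bot.observe()["eef_pos"],1]
for n in("scene","side"):
    c=viewer.camera(n);x=c["view"]@p;uv=c["K"]@x[:3]/x[2];u,v=int(uv[0]),int(uv[1]);print(n,uv)
    i=c["image"][v-40:v+50,u-35:u+45,::-1];o.append(cv2.resize(i,(400,450),interpolation=2))
cv2.imwrite("pics/s4.png",np.hstack(o))
E
```

```text
scene [210.6846559 201.9347897   1.       ]
side [292.93964881 175.88695134   1.        ]
```

View pics/s4.png

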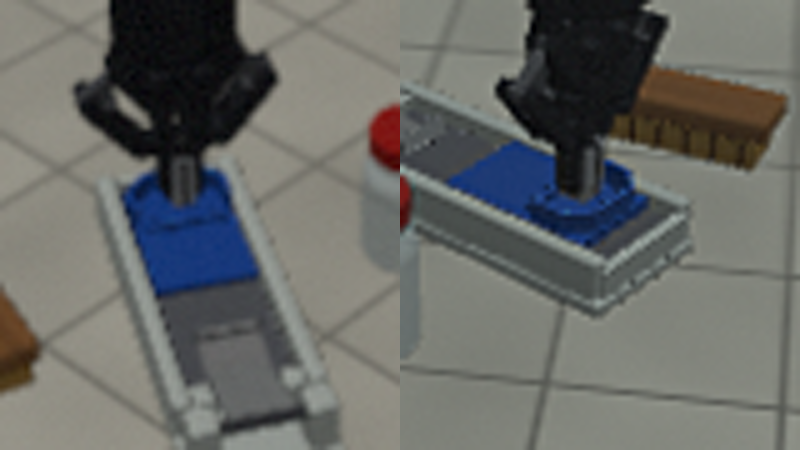

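The tips end at about the projected TCP, scene crop (185,205) and side crop (585,198). They sit inside the well, just reaching its floor, so the real contact height is lower than nominal. I keep descending by force.

```bash
python3 -m handwheel '[[0,0,0,0,0,0.05,0],[0,0,0,0,0,0.1,0],[0,0,0,0,0,0.1,0],[0,0,0,0,0,0.1,0]]'
python3 -m handwheel '[[0,0,0,0,0,0.05,0],[0,0,0,0,0,0.1,0],[0,0,0,0,0,0.1,0],[0,0,0,0,0,0.1,0]]'
```

```text
clock: 4.12
eef_pos: [0.4912, -0.0912, 0.0298]
eef_rot: [-0.0, 0.259, 0.966, 0.0]
contact_force: [-0.4, 0.0, -0.4]
grip_width: -0.0005
finger_force: 0.0
clock: 4.45
eef_pos: [0.4912, -0.0912, 0.0273]
eef_rot: [-0.0, 0.259, 0.966, 0.0]
contact_force: [0.4, 0.0, -0.3]
grip_width: 0.0001
finger_force: 0.0
```

```bash
python3 -m handwheel '[[0,0,0,0,0,0.05,0],[0,0,0,0,0,0.1,0],[0,0,0,0,0,0.1,0],[0,0,0,0,0,0.1,0]]'
python3 -m handwheel '[[0,0,0,0,0,0.05,0],[0,0,0,0,0,0.1,0],[0,0,0,0,0,0.1,0],[0,0,0,0,0,0.1,0]]'
python3 - <<'E'
from h import *
o=[]
p=np.r_[bot.observe()["eef_pos"],1]
for n in("scene","side"):
    c=viewer.camera(n);x=c["view"]@p;uv=c["K"]@x[:3]/x[2];u,v=int(uv[0]),int(uv[1]);print(n,uv)
    i=c["image"][v-40:v+50,u-35:u+45,::-1];o.append(cv2.resize(i,(400,450),interpolation=2))
cv2.imwrite("pics/s5.png",np.hstack(o))
im,K,C=wrist("pics/w5.png");m=blue(im,(150,100,360,300))
r0=np.flatnonzero((m>0).sum(1)>40)[0]
for r in (r0+1,r0+3,r0+6,r0+10):
    c=np.flatnonzero(m[r])[[0,-1]];print(r,c,np.linalg.norm(np.diff(cast(K,C,[(c[0],r+.5),(c[1]+1,r+.5)],.034),axis=0)))
E
```

```text
clock: 4.78
eef_pos: [0.4916, -0.0913, 0.0252]
eef_rot: [0.0, 0.259, 0.966, -0.0]
contact_force: [0.3, 0.3, 1.5]
grip_width: 0.0001
finger_force: 0.9
clock: 5.12
eef_pos: [0.4921, -0.0915, 0.024]
eef_rot: [0.0, 0.259, 0.966, -0.0]
contact_force: [-2.6, 1.5, 9.5]
grip_width: -0.0001
finger_force: 5.0
scene [210.90104076 204.1325351    1.        ]
side [292.541447   178.23362599   1.        ]
203 [198 313] 0.06098315880684784
205 [197 315] 0.06270815862672062
208 [197 316] 0.06346000758567438
212 [197 316] 0.0637621621644596
```

View pics/s5.png

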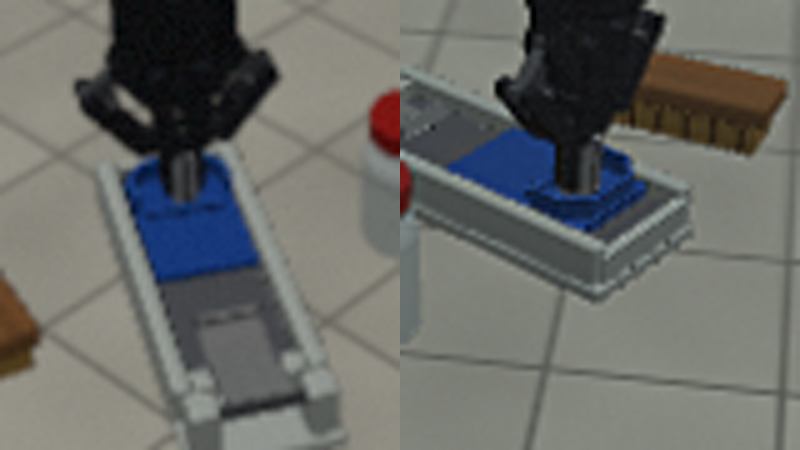

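Contact is made: 9.5 N with the tips on the well floor at crop (185,195), and the rib is intact ahead. Now pressing hard.

```bash
python3 -m handwheel '[[0,0,0,0,0,0.08,0],[0,0,0,0,0,0.16,0],[0,0,0,0,0,0.24,0],[0,0,0,0,0,0.24,0],[0,0,0,0,0,0.24,0]]'
python3 -m handwheel '[[0,0,0,0,0,0.06,0],[0,0,0,0,0,0.12,0],[0,0,0,0,0,0.12,0],[0,0,0,0,0,0.12,0]]'
```

```text
clock: 5.68
eef_pos: [0.4926, -0.0916, 0.0188]
eef_rot: [0.001, 0.259, 0.966, -0.0]
contact_force: [-3.6, 2.4, 14.1]
grip_width: 0.0
finger_force: 7.0
clock: 6.02
eef_pos: [0.4929, -0.0918, 0.0163]
eef_rot: [0.001, 0.259, 0.966, -0.0]
contact_force: [-4.4, 2.0, 15.0]
grip_width: 0.0001
finger_force: 8.0
```

```bash
python3 -m handwheel '[[0,0,0,0,0,0.05,0],[0,0,0,0,0,0.1,0],[0,0,0,0,0,0.1,0],[0,0,0,0,0,0.1,0]]'
python3 -m handwheel '[[0,0,0,-0.1,0,0,0],[0,0,0,-0.2,0,0,0],[0,0,0,-0.3,0,0,0],[0,0,0,-0.4,0,0,0],[0,0,0,-0.4,0,0,0]]'
```

```text
clock: 6.35
eef_pos: [0.4938, -0.0921, 0.015]
eef_rot: [0.002, 0.259, 0.966, -0.0]
contact_force: [-5.6, 2.6, 21.5]
grip_width: -0.0003
finger_force: 10.7
clock: 6.77
eef_pos: [0.503, -0.0972, 0.015]
eef_rot: [0.002, 0.259, 0.966, -0.0]
contact_force: [-4.0, 2.7, 20.2]
grip_width: -0.0
finger_force: 9.9
```

```bash
python3 -m handwheel '[[0,0,0,-0.2,0,0,0],[0,0,0,-0.4,0,0,0],[0,0,0,-0.6,0,0,0],[0,0,0,-0.8,0,0,0],[0,0,0,-0.8,0,0,0]]'
python3 - <<'E'
from h import *
o=[]
p=np.r_[bot.observe()["eef_pos"],1]
for n in("scene","side"):
    c=viewer.camera(n);x=c["view"]@p;uv=c["K"]@x[:3]/x[2];u,v=int(uv[0]),int(uv[1])
    i=c["image"][v-40:v+50,u-35:u+45,::-1];o.append(cv2.resize(i,(400,450),interpolation=2))
cv2.imwrite("pics/s6.png",np.hstack(o))
E
```

```text
clock: 7.18
eef_pos: [0.5209, -0.1075, 0.0152]
eef_rot: [0.003, 0.259, 0.966, -0.0]
contact_force: [-3.2, 1.2, 16.5]
grip_width: -0.0002
finger_force: 8.5
```

View pics/s6.png

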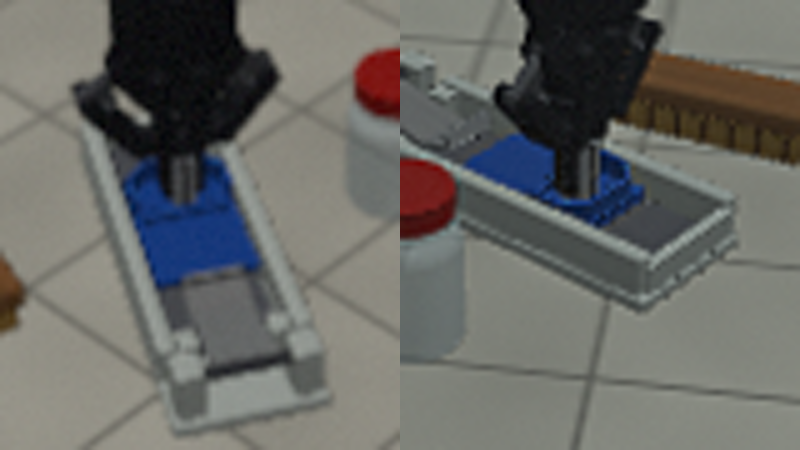

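The guard follows the fingers and its nose, scene crop (210,272), is just before the lip. I add pressure and carry on.

```bash
python3 -m handwheel '[[0,0,0,0,0,0.1,0],[0,0,0,0,0,0.15,0],[0,0,0,-0.2,0,0.15,0],[0,0,0,-0.4,0,0.16,0],[0,0,0,-0.4,0,0.16,0]]'
python3 -m handwheel '[[0,0,0,-0.2,0,0.01,0],[0,0,0,-0.4,0,0.02,0],[0,0,0,-0.6,0,0.03,0],[0,0,0,-0.8,0,0.04,0],[0,0,0,-0.8,0,0.04,0]]'
```

```text
clock: 7.7
eef_pos: [0.5317, -0.1132, 0.015]
eef_rot: [0.005, 0.259, 0.966, -0.0]
contact_force: [-6.6, 2.6, 33.5]
grip_width: -0.0003
finger_force: 16.8
clock: 8.12
eef_pos: [0.5476, -0.1225, 0.0149]
eef_rot: [0.002, 0.259, 0.966, -0.0]
contact_force: [-12.5, 5.9, 41.2]
grip_width: 0.0001
finger_force: 20.9
```

```bash
python3 -m handwheel '[[0,0,0,-0.2,0,-0.06,0],[0,0,0,-0.4,0,-0.08,0],[0,0,0,-0.6,0,-0.1,0],[0,0,0,-0.8,0,-0.1,0],[0,0,0,-0.8,0,-0.1,0]]'
python3 -m handwheel '[[0,0,0,-0.1,0,0,0],[0,0,0,-0.2,0,0,0],[0,0,0,-0.3,0,0,0],[0,0,0,-0.3,0,0,0]]'
```

```text
clock: 8.53
eef_pos: [0.5634, -0.132, 0.015]
eef_rot: [0.001, 0.259, 0.966, 0.0]
contact_force: [-9.0, 5.4, 29.7]
grip_width: -0.0003
finger_force: 14.9
clock: 8.87
eef_pos: [0.5681, -0.1346, 0.0149]
eef_rot: [-0.002, 0.259, 0.966, 0.001]
contact_force: [-13.6, 7.0, 34.8]
grip_width: 0.0001
finger_force: 19.9
```

```bash
python3 -m handwheel '[[0,0,0,-0.1,0,0,0],[0,0,0,-0.2,0,0,0],[0,0,0,-0.2,0,0,0],[0,0,0,-0.2,0,0,0]]'
python3 -m handwheel '[[0,0,0,-0.1,0,0,0],[0,0,0,-0.2,0,0,0],[0,0,0,-0.2,0,0,0],[0,0,0,-0.2,0,0,0]]'
```

```text
clock: 9.2
eef_pos: [0.5683, -0.1347, 0.0149]
eef_rot: [-0.008, 0.258, 0.966, 0.002]
contact_force: [-24.3, 13.0, 44.7]
grip_width: 0.0
finger_force: 26.2
clock: 9.53
eef_pos: [0.5684, -0.1348, 0.0148]
eef_rot: [-0.015, 0.258, 0.966, 0.003]
contact_force: [-35.0, 17.5, 54.6]
grip_width: -0.0001
finger_force: 33.4
```

The guard has stalled against the stops (39 N forward, no further motion). Now I unload gradually.

```bash
python3 -m handwheel '[[0,0,0,0.1,0,-0.08,0],[0,0,0,0.2,0,-0.16,0],[0,0,0,0.25,0,-0.22,0],[0,0,0,0.25,0,-0.22,0],[0,0,0,0.25,0,-0.22,0]]'
```

```text
clock: 9.95
eef_pos: [0.5682, -0.1348, 0.0151]
eef_rot: [-0.004, 0.259, 0.966, 0.001]
contact_force: [-8.6, 6.0, 13.9]
grip_width: -0.0002
finger_force: 11.1
```

```bash
python3 -m handwheel '[[0,0,0,0.03,0,-0.1,0],[0,0,0,0.06,0,-0.2,0],[0,0,0,0.06,0,-0.3,0],[0,0,0,0.06,0,-0.4,0],[0,0,0,0.06,0,-0.4,0]]'
```

```text
clock: 10.37
eef_pos: [0.5689, -0.1362, 0.0239]
eef_rot: [-0.0, 0.259, 0.966, -0.0]
contact_force: [-2.3, 1.3, 1.7]
grip_width: 0.0
finger_force: 1.3
```

```bash
python3 -m handwheel '[[0,0,0,0.05,0,0,0],[0,0,0,0.1,0,-0.2,0],[0,0,0,0.1,0,-0.5,0],[0,0,0,0.1,0,-0.8,0],[0,0,0,0.1,0,-0.8,0]]'
python3 -m handwheel '[[0,0,0,0,0,-1,0],[0,0,0,0,0,-2,0],[0,0,0,1,0,-3,0],[0,0,0,2,0,-4,0],[0,0,0,2,0,-4,0]]'
python3 -m handwheel '[[0,0,0,1,0,-0.5,0],[0,0,0,2,0,-1,0],[0,0,0,2,0,-1,0],[0,0,0,2,0,-1,0]]'
python3 - <<'E'
from h import *
o=[]
for n,(x,y,w,h) in dict(scene=(180,175,80,90),side=(190,130,120,135)).items():
    c=viewer.camera(n);o.append(cv2.resize(c["image"][y:y+h,x:x+w,::-1],(400,450),interpolation=2))
cv2.imwrite("pics/s7.png",np.hstack(o))
im,K,C=wrist("pics/w7.png");np.savez("w7.npz",im=im,K=K,C=C);print(bot.observe()["eef_pos"])
E
```

```text
clock: 10.78
eef_pos: [0.5689, -0.1358, 0.0467]
eef_rot: [0.003, 0.259, 0.966, -0.0]
contact_force: [-0.1, 0.0, 0.8]
grip_width: 0.0001
finger_force: 0.0
clock: 11.2
eef_pos: [0.5243, -0.1094, 0.1498]
eef_rot: [0.004, 0.258, 0.966, -0.0]
contact_force: [1.5, -0.5, -0.3]
grip_width: 0.0001
finger_force: 0.0
clock: 11.53
eef_pos: [0.4806, -0.0848, 0.1698]
eef_rot: [0.002, 0.259, 0.966, -0.0]
contact_force: [-0.1, -0.8, -0.7]
grip_width: -0.0
finger_force: 0.0
[ 0.48074456 -0.08526542  0.16854544]
```

View pics/s7.png

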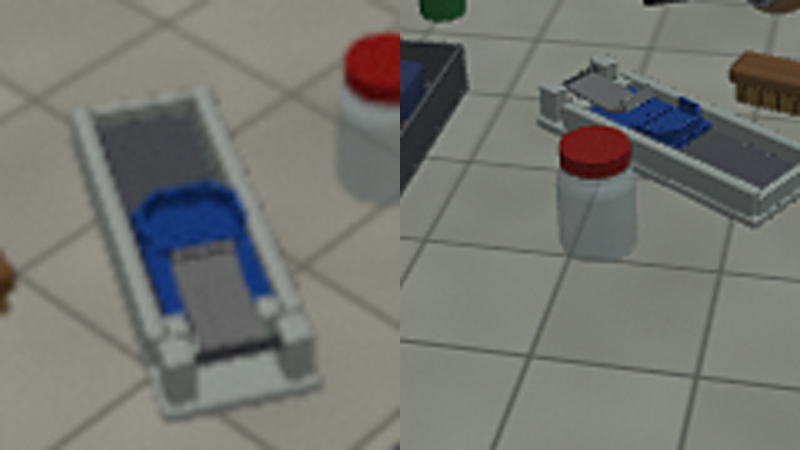

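The guard is under the leaf with its front meeting both stop blocks (scene crop (175,310) and (265,295)). It lies level, and the jar and brush have not moved. The fingers were still pushing forward until the pressing load was gone, so it stayed home.

```bash
python3 -c "
from station import close_job
print(close_job())"
```

```text
the job is handed in; nothing more can be done
None
```

The guard was pressed down, slid under the leaf spring until it stalled against the end stops, and released. The last picture shows it seated there with the arm clear, and the job is handed in; I saw no verdict from the judge.

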